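Bring the drill-press cross slide back to zero with the backlash taken up

ROBOT

A 6-joint arm with a two-finger parallel gripper is mounted at the origin on the work surface. World frame = base frame: x ahead of the robot, y to its left, z up, the work surface at z = 0. Lengths are in m, angles in rad, forces in N, time in s.
With the tool pointing down it reaches from about 0.35 to 0.725 m from the base axis. Payload 6 kg.
Tool frame: the origin (TCP) lies midway between the tips of the shut fingers; the grasp point (between the pads) lies 19 mm behind it; z points along the fingers, y is the line along which they close (so a half turn about z gives the same grasp; the last joint's range is limited). The gripper opens to 85 mm and grips with 20 to 120 N. Pads are 22 mm wide; open, the fingers measure 114 mm over their backs; the gripper's body (76 mm by 85 mm) begins 54 mm behind the grasp point. The pads swing forward as they close: fully open they stand 13 mm farther back than shut.
Start: joints at [-0.872, 0.04, 0.085, 0, -1.615, -0.334], TCP at [0.214, -0.56, 0.208] pointing down, gripper open.
Joint ranges: [-2.56, 2.56], [-1.29, 2.01], [-1.08, 1.49], [-3.29, 1.98], [-2.81, -0.18], [-2.99, 2.99]. Speed limits (rad/s): [2.57, 2.57, 3.01, 3.14, 3.14, 3.14].

INTERFACE

Orientations are given as a rotation vector (axis times angle).
In Python, from plant import env, eyes gives the robot as it stands. The module is installed in compiled form; this text tells all that it offers.
- The arm moves only by the tool apply_moves, never from a script. Its argument "motion" is a list of rows, each an object with "translation": the shift along the tool's x, y, z in mm, a list of three; "angular": the turn, a rotation vector about the tool's x, y, z in rad, a list of three; "gripper": the finger opening in mm, from 0 to 85.4. A call has exactly 8 rows; each row shifts and turns the commanded pose from where the row before left it, along the tool's axes as they then stand; what a row does not reach is not made up. A row lasts 1/8 s, in which the tool goes at most 62.5 mm and 10.7 degrees, less where a joint would pass 70% of its speed; a pose out of reach is approached as far as the arm can. A call is refused whole if a number of a shift passes 62.5 or a number of a turn 0.188, either way. A call with a gripper value outside its range is refused whole. The fingers move at their own pace and stop on an object; "grip_force" is the grip in N (left out, the last holds). Time passes only in rows, so rows that do not move let the fingers close, or fill a call up. It gives the time, the measured TCP pose, the force, the opening and the grip force at its end, in the units of the state.
- env.state(): the state, without advancing time (a new reading comes with each control period).
- eyes.get_image(name): name is "scene" or "top" or "wrist"; returns the picture (480x640x3 uint8, red, green, blue); there is no depth.
- eyes.camera_info(name): a dict with "K" (3x3 intrinsics, pixels), "distortion" ([k1, k2, p1, p2, k3] as OpenCV has them; the pictures are not rectified), "cam_to_world" (4x4, takes a point from camera to world coordinates). Camera axes: x right, y down, z forward; pixel columns grow to the right and rows downward; lengths in m; the calibration is good to about 2 mm. A picture is of the moment at which its call begins: read the wrist's pose just before it. camera_info takes no time and is no camera call; for the wrist camera it gives the pose at the moment of the call.
- env.finish_job(): hands the job in; it is judged then, once.
The state is a dict: "time_s": time; "qpos": joint angles; "qd": joint speeds; "joint_torque": joint torques, N m; "position": TCP position; "eef_rot": TCP orientation; "force": force on the tool from outside, world axes, zero at the start; "ft_torque": the same for the moment, N m; "finger_gap": opening from 0.0 (shut) to 1.0 (fully open); "grasp_force": force on a finger pad.
Only numpy, scipy, OpenCV 4.12 (cv2) and the standard library are available. Lean on these libraries where they do the work, as an engineer would, in place of code of your own. Each camera call takes 0.05 s, during which the arm holds its last target. There are 200 camera calls.

TASK

Bring the drill press's cross slide back to zero for the next block: it stands less than one turn clockwise past the zero of its dial, and its screw has play. With the left-hand handwheel of the cross-slide vise, wind anticlockwise to about a quarter turn beyond zero, then come up clockwise until the dial's zero line meets the index line, so that the slack is taken up; if you run past, back off the quarter turn and come up again. Let go of the wheel, and leave the front handwheel and the things lying about as they are.

Things in the scene. Friction and masses are not known exactly. Their poses are not given: they have to be found in the camera images.
- drill_press: Grey bench drill press, 610 mm tall, fixed, with a cross-slide vise on its base. Origin on the bench below the bit, z up, x from its front to its column, y to its left. Base x -110 to +205, y +-105 mm. Vise: z to 175, x +-75, y -165 to +95 mm. Chuck from z = 235, head from 360 mm. On its left a feed handle: one arm hangs down over the vise's wheel, its 34 mm ball centred at x 44, y 183, z 286 mm.
- wheel_hub (a point): Centre of the left-hand handwheel's outer face, 98 mm above the bench; axes as the press's. The wheel faces +y, its axis level along y. Steel disc 110 mm across, 13 mm thick, with an 18 mm nut 7 mm proud. Inboard: an aluminium dial collar 54 mm across with 40 black lines (zero is the broad one right across it), then the fixed housing with one black index line on top.
- crank_grip (a point): Middle of the free-spinning black crank handle on the left-hand wheel: a handle 21 mm in diameter, parallel to the wheel's axis, 44 mm from it. The handle runs from 5 to 60 mm out from the wheel's face (full diameter from 18 to 45 mm); this point is 36 mm out from the face. At zero on the dial the handle stands straight above the hub; it is 54 mm above the bench at its lowest.
- handwheel (a joint): Angle of the left-hand handwheel, rad: 0 when the dial's zero line is at the index (handle straight up), growing clockwise as seen facing the wheel from its handle side (the handle goes from the top towards the press's -x, its front). Starts between 1.9 and 5.2. Takes 2 to 3 N at the handle and stays where it is left.
- cross_slide (a joint): Travel of the vise slide, m, growing away from the left-hand wheel (the press's -y); clockwise turning drives it that way, 4 mm a turn. The screw has 0.5 mm of play, an eighth of a turn (0.79 rad), before a reversal moves the slide. Reads 0 when the dial stands at zero after coming up clockwise.
- front_wheel (a joint): Angle of the smaller handwheel (84 mm across) at the front of the vise, facing the press's -x, rad. Starts at 0; to be left alone.
- bench_brush: Wooden bench brush lying on its bristles, 265 x 30 x 35 mm, long along its x, near the left-hand wheel. Origin under its middle.
- walnut_offcut: Small stepped walnut offcut, 100 x 45 x 38 mm, near the left-hand wheel. Origin under its middle.
- chuck_key: Steel T-shaped chuck key, 80 x 55 x 14 mm, lying on the bench to the right of the press. Origin under its middle.
- square: Combination square lying flat, 300 mm steel blade along its x with a 100 mm dark head, 19 mm thick. Origin under the blade, 30 mm from the middle of its length.
- frame_boxes: Pale wooden framed box, 100 x 70 x 30 mm. Origin under its middle.
- glue_bottle: Yellow glue bottle standing upright, 60 mm across, 170 mm tall. Origin under its middle.
- tape_roll: Roll of paper tape lying flat, 100 mm across, 25 mm high. Origin under its middle.

How it is judged:
By the outcome, as a careful person would: the job done as asked, in the order asked, and still so for the second after the job is handed in, with the robot touching nothing.
It also fails if it takes over 45 s, if anything falls off the work surface, if the arm or the gripper's body presses on something with over 40 N, if the wrist force passes 120 N, or if a joint passes its speed limit or range.

## Working session

There is one attempt and no reset: what is moved stays moved. The work goes in short steps, Python scripts to look and compute and a tool call to move; the robot and the scene stay as the last step left them, time stands still between calls to the robot, and variables do not carry over. Pictures are saved under pics/ and viewed, at most 10 in all, crops included, and the job is handed in when it is done.

Besides the shell and the picture viewer there is one more tool, called after "Emit:" as a command line: name --argument value ..., lists and objects as JSON in quotes. apply_moves: Moves the arm, as the interface text tells. Its arguments: {"type":"object","properties":{"motion":{"type":"array"},"grip_force":{"type":"number"}},"required":["motion"]}

```bash
mkdir -p pics; python3 - <<'E'
from plant import env, eyes
import cv2,numpy as np
s=env.state(); print({k:np.round(v,3).tolist() for k,v in s.items()})
ims=[]
for n in("scene","top","wrist"):
    im=eyes.get_image(n); cv2.imwrite(f"pics/{n}0.png",im[:,:,::-1])
    c=eyes.camera_info(n); print(n,np.round(c["K"],1).tolist(),np.round(c["distortion"],3),np.round(c["cam_to_world"],3).tolist())
E
```

```text
{'time_s': 0.0, 'qpos': [-0.872, 0.041, 0.084, -0.0, -1.616, -0.334], 'qd': [-0.002, -0.001, -0.002, -0.0, 0.002, 0.0], 'joint_torque': [0.0, -36.82, 34.741, 6.932, -0.005, 0.0], 'position': [0.214, -0.56, 0.207], 'eef_rot': [0.57, -3.089, -0.003], 'force': [0.024, -0.38, -0.509], 'ft_torque': [0.006, -0.021, 0.042], 'grasp_force': 0.0, 'finger_gap': 1.004}
scene [[584.5, 0.0, 321.6], [0.0, 584.5, 242.3], [0.0, 0.0, 1.0]] [-0.104  0.     0.     0.     0.   ] [[0.342, -0.891, 0.299, 0.028], [-0.94, -0.328, 0.099, -0.232], [0.01, -0.315, -0.949, 1.533], [0.0, 0.0, 0.0, 1.0]]
top [[439.9, 0.0, 319.9], [0.0, 439.9, 239.1], [0.0, 0.0, 1.0]] [-0.042  0.     0.     0.     0.   ] [[0.021, -0.988, 0.151, 0.295], [-1.0, -0.019, 0.018, -0.088], [-0.015, -0.152, -0.988, 1.356], [0.0, 0.0, 0.0, 1.0]]
wrist [[390.5, 0.0, 318.3], [0.0, 390.5, 239.2], [0.0, 0.0, 1.0]] [0.005 0.    0.    0.    0.   ] [[-0.357, 0.884, 0.303, 0.136], [0.934, 0.338, 0.116, -0.59], [0.0, 0.324, -0.946, 0.373], [0.0, 0.0, 0.0, 1.0]]
```

View pics/scene0.png

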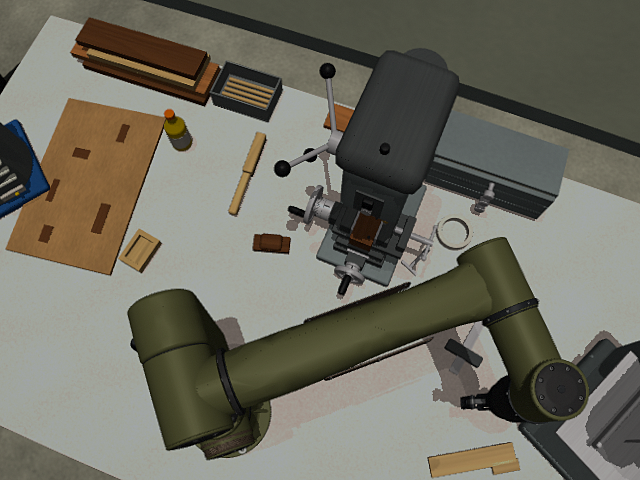

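View pics/top0.png

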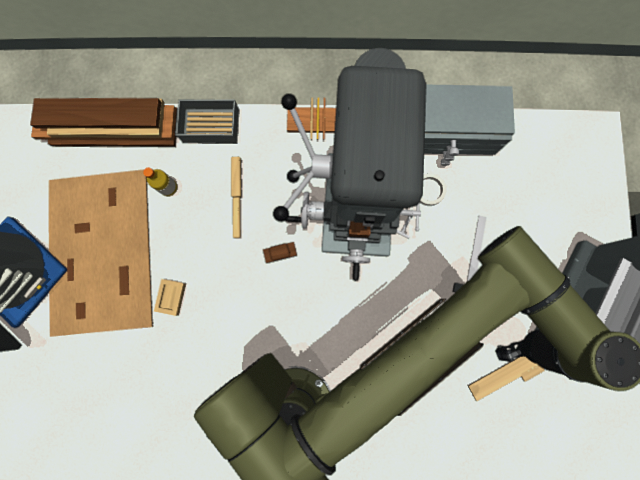

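The scene picture shows the press with its left wheel at about (315,203) and the handle tip at (293,211). In the top view they are at (308,214) and (290,216). The ball arm hangs near (281,214) in the top view. I'll crop both around the wheel.

```bash
python3 - <<'E'
import cv2,numpy as np
a=cv2.imread("pics/scene0.png")[150:310,260:460]; b=cv2.imread("pics/top0.png")[150:290,265:440]
a=cv2.resize(a,None,fx=4,fy=4,interpolation=cv2.INTER_CUBIC)[:600]
b=cv2.resize(b,None,fx=4,fy=4,interpolation=cv2.INTER_CUBIC)
cv2.imwrite("pics/c1.png",a);cv2.imwrite("pics/c2.png",b)
E
```

```text
(no output)
```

View pics/c1.png

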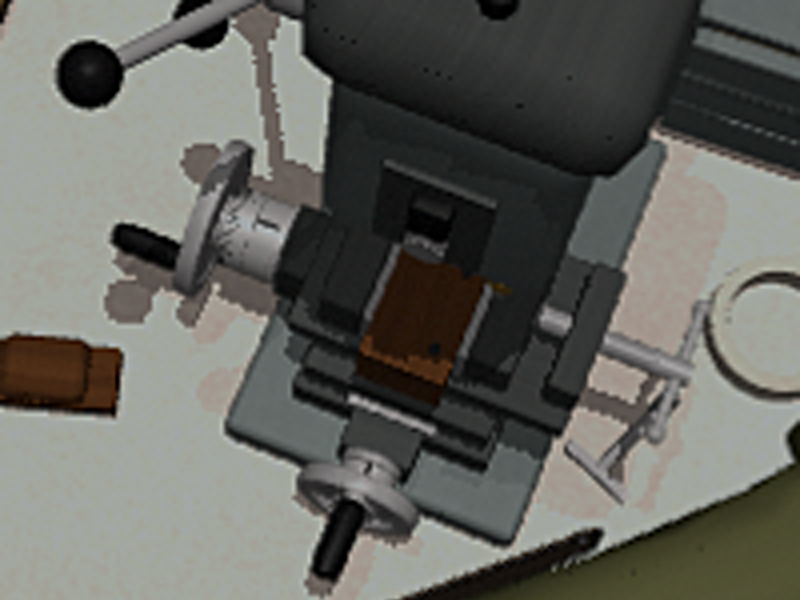

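View pics/c2.png

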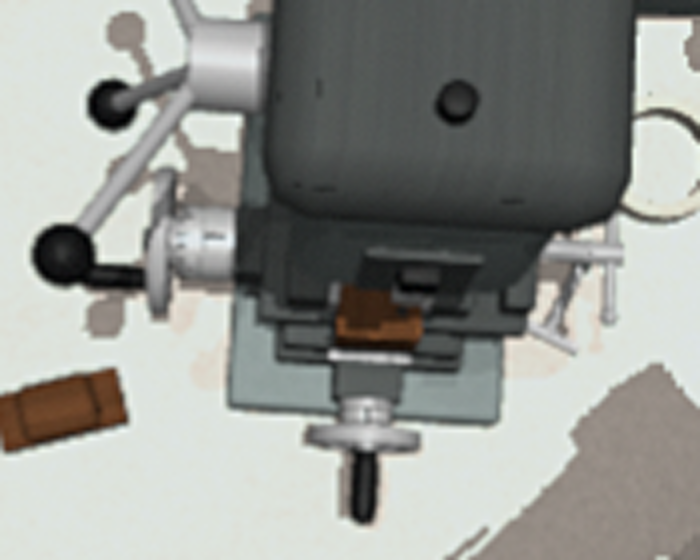

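The crops show the wheel's disc centred at about c1 (211,217) and c2 (160,242). The handle runs from c1 (180,253) to (118,236). The balls are at c1 (90,73) and c2 (64,253), with the others behind. I'll triangulate these.

```bash
cat >h.py <<'E'
from plant import env, eyes
import cv2,numpy as np
from scipy.spatial.transform import Rotation as R
def ray(n,px,c=None):
    c=c or eyes.camera_info(n); T=np.array(c["cam_to_world"])
    p=cv2.undistortPoints(np.array([[px]],float),np.array(c["K"]),np.array(c["distortion"]))[0,0]
    d=T[:3,:3]@[p[0],p[1],1]; return T[:3,3],d/np.linalg.norm(d)
def tri(rays):
    A=0;b=0
    for o,d in rays:
        P=np.eye(3)-np.outer(d,d);A=A+P;b=b+P@o
    x=np.linalg.solve(A,b); return x,[np.linalg.norm((np.eye(3)-np.outer(d,d))@(x-o)) for o,d in rays]
def plane(r,z): o,d=r; return o+d*(z-o[2])/d[2]
def proj(n,P,c=None):
    c=c or eyes.camera_info(n);W=np.linalg.inv(np.array(c["cam_to_world"]))
    return cv2.projectPoints(np.atleast_2d(P).astype(float),cv2.Rodrigues(W[:3,:3])[0],W[:3,3],np.array(c["K"]),np.array(c["distortion"]))[0][:,0]
E
python3 - <<'E'
from h import *
pts=dict(baseFL=((228,425),(228,407)),baseFR=((510,543),(497,421)),disc=((211,217),(161,242)),htip=((118,236),(82,274)),hroot=((178,253),(143,278)),ball1=((90,73),(64,253)),ball2=((203,20),(113,103)),fhtip=((320,578),(363,518)),index=((290,220),(232,237)))
for k,(a,b) in pts.items():
    a=np.array(a)/4+[260,150]-.4; b=np.array(b)/4+[265,150]-.4
    x,e=tri([ray("scene",a),ray("top",b)]); print(k,np.round(x*1000,1),np.round(np.array(e)*1000,1))
c=eyes.camera_info("wrist");T=np.array(c["cam_to_world"]);s=env.state()
Rt=R.from_rotvec(s["eef_rot"]).as_matrix(); print(Rt.round(3)); print("cam in tool",(Rt.T@(T[:3,3]-s["position"])).round(4),(Rt.T@T[:3,:3]).round(3).tolist())
E
```

```text
baseFL [462.7 -72.5  18.9] [2.8 2.8]
baseFR [ 458.2 -280.1   -6.9] [1.1 1.1]
disc [574.4 -20.6  90.6] [1.6 1.6]
htip [560.4  42.6  34.9] [1.4 1.4]
hroot [551.4  -6.   67.4] [0.9 0.9]
ball1 [485.1   9.3 464.1] [1.4 1.4]
ball2 [627.    3.2 264.1] [1.7 1.7]
fhtip [ 375.7 -171.    61.1] [0.4 0.4]
index [567.6 -75.1 146.4] [3.6 3.6]
[[-0.934 -0.357 -0.001]
 [-0.357  0.934  0.001]
 [ 0.     0.001 -1.   ]]
cam in tool [ 0.0832  0.0002 -0.1656] [[0.0, -0.946, -0.324], [1.0, 0.001, -0.001], [0.001, -0.324, 0.946]]
```

```bash
cat >>h.py <<'E'
def Rt(t):  # tool pointing -y, tilted t deg below level, tool x up, tool y = -world x
    t=np.radians(t); z=np.array([0,-np.cos(t),-np.sin(t)]); x=np.array([0,-np.sin(t),np.cos(t)])
    return np.column_stack([x,np.cross(z,x),z])
def plan(wps,start=None):
    """wps: list of (pos mm, R, nrows); prints tool-frame rows"""
    s=env.state(); p=np.array(s["position"])*1000; A=R.from_rotvec(s["eef_rot"])
    if start: p,A=np.array(start[0],float),R.from_matrix(start[1])
    for q,B,n in wps:
        B=R.from_matrix(B); w=(A.inv()*B).as_rotvec(); d=(np.array(q)-p)/n
        for i in range(n):
            t=A.inv().apply(d).round(1); print(t.tolist(),(w/n).round(3).tolist())
            p=p+A.apply(t); A=A*R.from_rotvec((w/n).round(3))
        print('--',p.round(1))
E
python3 - <<'E'
from h import *
for n,px,z in [("headfront",(332,201),.5),("headfront",(350,203),.4)]: print(n,(plane(ray("top",px),z)*1000).round())
for px in [(264,253),(296,245),(270,262),(297,258),(237,156),(237,237)]: print(px,(plane(ray("top",px),.03)*1000).round())
plan([((300,-380,330),R.from_rotvec(env.state()["eef_rot"]).as_matrix(),4),((370,-150,330),Rt(90),8),((400,150,330),Rt(90),6),((400,200,330),Rt(30),6)])
E
```

```text
headfront [503. -95. 500.]
headfront [ 523. -136.  400.]
(264, 253) [451. 105.  30.]
(296, 245) [478.   8.  30.]
(270, 262) [424.  86.  30.]
(297, 258) [438.   4.  30.]
(237, 156) [758. 203.  30.]
(237, 237) [499. 190.  30.]
[-36.2, 34.5, -30.6] [-0.0, 0.0, -0.0]
[-36.2, 34.5, -30.6] [-0.0, 0.0, -0.0]
[-36.2, 34.5, -30.6] [-0.0, 0.0, -0.0]
[-36.2, 34.5, -30.6] [-0.0, 0.0, -0.0]
-- [ 300.1 -379.8  330. ]
[-18.4, 23.7, 0.0] [0.0, 0.0, -0.151]
[-21.8, 20.7, 0.0] [0.0, 0.0, -0.151]
[-24.6, 17.2, 0.0] [0.0, 0.0, -0.151]
[-26.9, 13.3, 0.0] [0.0, 0.0, -0.151]
[-28.6, 9.1, 0.0] [0.0, 0.0, -0.151]
[-29.7, 4.7, 0.0] [0.0, 0.0, -0.151]
[-30.0, 0.1, 0.0] [0.0, 0.0, -0.151]
[-29.7, -4.4, 0.0] [0.0, 0.0, -0.151]
-- [ 369.9 -150.   330.3]
[-50.0, -5.1, 0.1] [0.0, 0.0, 0.0]
[-50.0, -5.1, 0.1] [0.0, 0.0, 0.0]
[-50.0, -5.1, 0.1] [0.0, 0.0, 0.0]
[-50.0, -5.1, 0.1] [0.0, 0.0, 0.0]
[-50.0, -5.1, 0.1] [0.0, 0.0, 0.0]
[-50.0, -5.1, 0.1] [0.0, 0.0, 0.0]
-- [399.9 150.1 330.1]
[-8.3, -0.0, 0.0] [-0.0, 0.175, 0.0]
[-8.2, -0.0, -1.4] [-0.0, 0.175, 0.0]
[-7.8, -0.0, -2.8] [-0.0, 0.175, 0.0]
[-7.2, -0.0, -4.2] [-0.0, 0.175, 0.0]
[-6.4, -0.0, -5.3] [-0.0, 0.175, 0.0]
[-5.3, -0.0, -6.4] [-0.0, 0.175, 0.0]
-- [399.8 199.9 330. ]
```

Emit:
apply_moves --motion '[{"translation": [-36,34,-31],"angular": [0,0,0],"gripper": 85},{"translation": [-36,34,-31],"angular": [0,0,0],"gripper": 85},{"translation": [-36,34,-31],"angular": [0,0,0],"gripper": 85},{"translation": [-36,34,-31],"angular": [0,0,0],"gripper": 85},{"translation": [-18,24,0],"angular": [0,0,-0.15],"gripper": 85},{"translation": [-22,21,0],"angular": [0,0,-0.15],"gripper": 60},{"translation": [-25,17,0],"angular": [0,0,-0.15],"gripper": 50},{"translation": [-27,13,0],"angular": [0,0,-0.15],"gripper": 50}]'

```text
time_s: 1.15
position: [0.3355, -0.2657, 0.3321]
eef_rot: [-1.464, 2.779, 0.0]
force: [-0.5, -0.5, -1.0]
finger_gap: 0.582
grasp_force: 0.0
```

Emit:
apply_moves --motion '[{"translation": [-29,9,0],"angular": [0,0,-0.15],"gripper": 50},{"translation": [-30,5,0],"angular": [0,0,-0.15],"gripper": 50},{"translation": [-30,0,0],"angular": [0,0,-0.15],"gripper": 50},{"translation": [-30,-4,0],"angular": [0,0,-0.15],"gripper": 50},{"translation": [-50,-5,0],"angular": [0,0,0],"gripper": 50},{"translation": [-50,-5,0],"angular": [0,0,0],"gripper": 50},{"translation": [-50,-5,0],"angular": [0,0,0],"gripper": 50},{"translation": [-50,-5,0],"angular": [0,0,0],"gripper": 50}]'

```text
time_s: 2.15
position: [0.3918, 0.0505, 0.3324]
eef_rot: [-2.215, 2.227, 0.0]
force: [1.3, 0.6, 0.2]
finger_gap: 0.583
grasp_force: 0.0
```

Emit:
apply_moves --motion '[{"translation": [-50,-5,0],"angular": [0,0,0],"gripper": 50},{"translation": [-50,-5,0],"angular": [0,0,0],"gripper": 50},{"translation": [-8,0,0],"angular": [0,0.175,0],"gripper": 50},{"translation": [-8,0,-1],"angular": [0,0.175,0],"gripper": 50},{"translation": [-8,0,-3],"angular": [0,0.175,0],"gripper": 50},{"translation": [-7,0,-4],"angular": [0,0.175,0],"gripper": 50},{"translation": [-6,0,-5],"angular": [0,0.175,0],"gripper": 50},{"translation": [-5,0,-6],"angular": [0,0.175,0],"gripper": 50}]'

```text
time_s: 3.15
position: [0.4029, 0.198, 0.3319]
eef_rot: [1.573, -1.581, 0.917]
force: [0.6, 0.4, 0.0]
finger_gap: 0.582
grasp_force: 0.0
```

```bash
python3 - <<'E'
from h import *
s=env.state(); print(s["position"],s["qpos"]); print(R.from_rotvec(s["eef_rot"]).as_matrix().round(3), Rt(30).round(3))
plan([((530,200,280),Rt(30),5)])
E
```

```text
[0.40292098 0.19797429 0.33192399] [ 1.17942279  0.19444648 -0.02144012  0.46479402 -2.32081678 -1.04386294]
[[-0.003 -1.    -0.004]
 [-0.493  0.005 -0.87 ]
 [ 0.87  -0.    -0.493]] [[ 0.    -1.     0.   ]
 [-0.5   -0.    -0.866]
 [ 0.866  0.    -0.5  ]]
[-9.3, -25.4, 4.7] [0.001, -0.002, -0.001]
[-9.3, -25.4, 4.7] [0.001, -0.002, -0.001]
[-9.2, -25.4, 4.7] [0.001, -0.002, -0.001]
[-9.2, -25.4, 4.8] [0.001, -0.002, -0.001]
[-9.2, -25.4, 4.8] [0.001, -0.002, -0.001]
-- [529.9 200.  280. ]
```

Emit:
apply_moves --motion '[{"translation": [-9,-26,5],"angular": [0,0,0],"gripper": 50},{"translation": [-9,-26,5],"angular": [0,0,0],"gripper": 50},{"translation": [-9,-26,5],"angular": [0,0,0],"gripper": 50},{"translation": [-9,-26,5],"angular": [0,0,0],"gripper": 50},{"translation": [-9,-26,5],"angular": [0,0,0],"gripper": 50},{"translation": [0,-20,0],"angular": [0,0,0],"gripper": 50},{"translation": [0,0,0],"angular": [0,0,0],"gripper": 50},{"translation": [0,0,0],"angular": [0,0,0],"gripper": 50}]'

```text
time_s: 4.15
position: [0.5527, 0.1969, 0.2803]
eef_rot: [1.576, -1.585, 0.913]
force: [0.1, 0.3, -0.1]
finger_gap: 0.588
grasp_force: 0.0
```

```bash
cat >snap.py <<'E'
import sys,pickle
from h import *
n=sys.argv[1]; c=eyes.camera_info("wrist"); im=eyes.get_image("wrist"); cv2.imwrite(f"pics/{n}.png",im[:,:,::-1]); pickle.dump(c,open(n+".pkl","wb"))
s=env.state(); print(s["position"].round(4) if hasattr(s["position"],"round") else s["position"],s["time_s"],np.round(s["qpos"],2))
E
python3 snap.py w1
```

```text
[0.5526 0.197  0.2806] 4.2 [ 0.96  0.47  0.18  0.63 -2.15 -0.87]
```

View pics/w1.png

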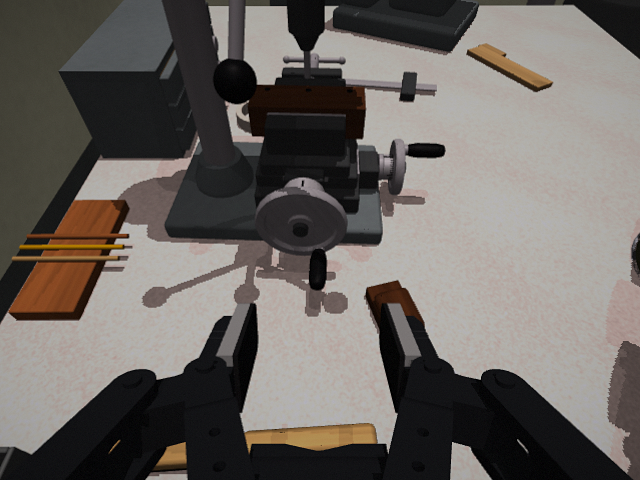

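The wrist view shows the left wheel square on, with its nut at (300,229). The handle is low and to the right, from about (318,252) to (316,288). The walnut is at (390,300), the brush is along the bottom, and the ball is at (235,82). I'll take a second view from closer in.

Emit:
apply_moves --motion '[{"translation": [-10,-5,22],"angular": [0,0,0],"gripper": 50},{"translation": [-10,-5,22],"angular": [0,0,0],"gripper": 50},{"translation": [-10,-5,22],"angular": [0,0,0],"gripper": 50},{"translation": [-10,-5,22],"angular": [0,0,0],"gripper": 50},{"translation": [0,0,0],"angular": [0,0,0],"gripper": 50},{"translation": [0,0,0],"angular": [0,0,0],"gripper": 50},{"translation": [0,0,0],"angular": [0,0,0],"gripper": 50},{"translation": [0,0,0],"angular": [0,0,0],"gripper": 50}]'

```text
time_s: 5.2
position: [0.5727, 0.1409, 0.2025]
eef_rot: [1.577, -1.586, 0.913]
force: [0.1, 0.5, -0.1]
finger_gap: 0.59
grasp_force: 0.0
```

```bash
python3 snap.py w2
```

```text
[0.5727 0.1408 0.2023] 5.25 [ 0.89  0.44  0.    0.63 -1.99 -0.91]
```

View pics/w2.png

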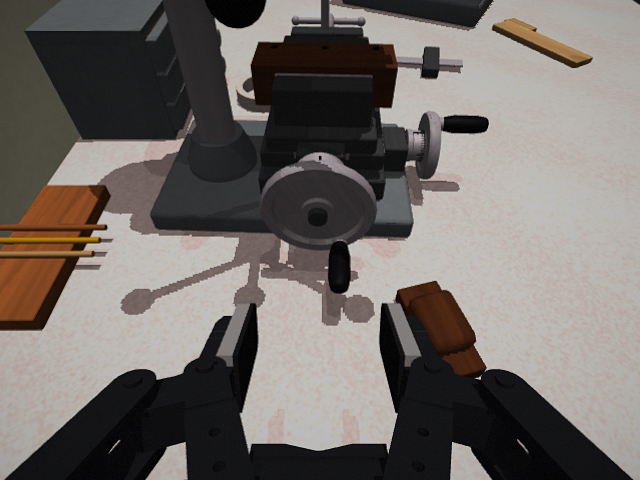

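In the second view the nut is at (318,217) and the handle runs from (340,242) to (340,292). I'll segment both and triangulate.

```bash
python3 - <<'E'
from h import *
import pickle
o={}
for n,nut,roi in(("w1",(300,229),(300,335,246,300)),("w2",(318,217),(322,358,238,302))):
    im=cv2.imread(f"pics/{n}.png"); g=im.max(2); c=pickle.load(open(n+".pkl","rb"))
    def blob(x0,x1,y0,y1,th):
        m=(g[y0:y1,x0:x1]<th).astype(np.uint8); k,l,st,ce=cv2.connectedComponentsWithStats(m)
        i=1+st[1:,4].argmax(); ys,xs=np.where(l==i); return np.c_[xs+x0,ys+y0]
    h=blob(*roi,45); top=h[h[:,1]<=h[:,1].min()+2].mean(0); bot=h[h[:,1]>=h[:,1].max()-2].mean(0)
    u,v=nut; nb=blob(u-16,u+17,v-14,v+15,75)
    # wheel rim ellipse: bright-grey outer
    print(n,len(h),h.min(0),h.max(0),'nut',len(nb),nb.mean(0))
    o[n]=dict(h=h.mean(0),top=top,bot=bot,nut=nb.mean(0),c=c)
for k in("h","top","bot","nut"):
    x,e=tri([ray("wrist",o[n][k],o[n]["c"]) for n in o]); print(k,(x*1000).round(1),np.round(np.array(e)*1000,1))
    if k=="h": hp=x
E
```

```text
w1 671 [300 246] [332 289] nut 942 [300.0403397 229.1985138]
w2 993 [328 241] [349 292] nut 953 [318.05456453 217.05666317]
h [553.5  21.4  66.5] [1. 1.]
top [ 527.6 -284.8 -256. ] [0.9 0.9]
bot [554.4  43.3  58. ] [0.2 0.2]
nut [572.8  -9.5 100.8] [0.5 0.5]
```

```bash
python3 - <<'E'
from h import *
A=R.from_rotvec(env.state()["eef_rot"]).as_matrix(); print(A.round(3))
F=np.array([553.5,6.5,51.6])
plan([(F-90*A[:,2],Rt(30),3),(F,Rt(30),4)])
E
```

```text
[[-0.003 -1.    -0.005]
 [-0.498  0.006 -0.867]
 [ 0.867 -0.    -0.498]]
[-21.2, 6.2, 33.9] [0.002, -0.001, -0.001]
[-21.2, 6.2, 33.9] [0.002, -0.001, -0.001]
[-21.2, 6.3, 33.9] [0.002, -0.001, -0.001]
-- [553.8  84.4  96.4]
[0.1, 0.1, 22.5] [-0.0, 0.0, -0.0]
[0.1, 0.1, 22.5] [-0.0, 0.0, -0.0]
[0.1, 0.1, 22.5] [-0.0, 0.0, -0.0]
[0.1, 0.1, 22.5] [-0.0, 0.0, -0.0]
-- [553.6   6.3  51.7]
```

Emit:
apply_moves --motion '[{"translation": [-21,6,34],"angular": [0,0,0],"gripper": 50},{"translation": [-21,6,34],"angular": [0,0,0],"gripper": 50},{"translation": [-21,6,34],"angular": [0,0,0],"gripper": 50},{"translation": [0,0,22],"angular": [0,0,0],"gripper": 50},{"translation": [0,0,22],"angular": [0,0,0],"gripper": 50},{"translation": [0,0,22],"angular": [0,0,0],"gripper": 50},{"translation": [0,0,22],"angular": [0,0,0],"gripper": 50},{"translation": [0,0,0],"angular": [0,0,0],"gripper": 50}]'

```text
time_s: 6.25
position: [0.5532, 0.0058, 0.0522]
eef_rot: [1.574, -1.585, 0.911]
force: [0.1, 0.9, 0.3]
finger_gap: 0.589
grasp_force: 0.0
```

```bash
python3 snap.py w3
```

```text
[0.5538 0.0068 0.0529] 6.3 [ 0.77  0.36 -0.39  0.67 -1.67 -1.03]
```

View pics/w3.png

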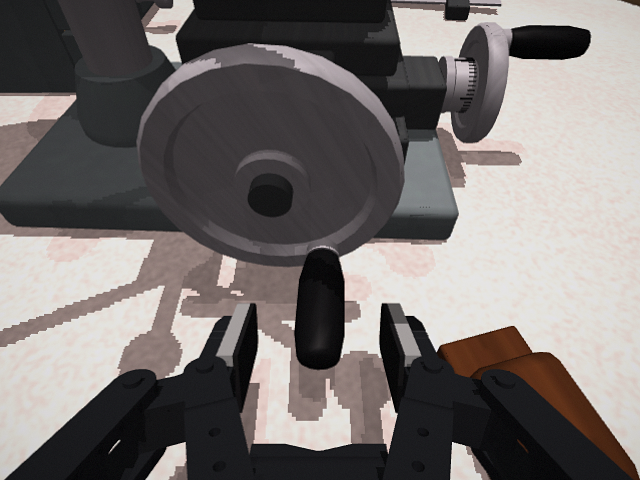

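The handle is centred between the open fingers: it is at about x 320, with the pads at 245 and 390. I'll close on it.

Emit:
apply_moves --motion '[{"translation": [0,0,0],"angular": [0,0,0],"gripper": 0},{"translation": [0,0,0],"angular": [0,0,0],"gripper": 0},{"translation": [0,0,0],"angular": [0,0,0],"gripper": 0},{"translation": [0,0,0],"angular": [0,0,0],"gripper": 0},{"translation": [0,0,0],"angular": [0,0,0],"gripper": 0},{"translation": [0,0,0],"angular": [0,0,0],"gripper": 0},{"translation": [0,0,0],"angular": [0,0,0],"gripper": 0},{"translation": [0,0,0],"angular": [0,0,0],"gripper": 0}]' --grip_force 40

```text
time_s: 7.3
position: [0.5543, 0.008, 0.0529]
eef_rot: [1.578, -1.586, 0.914]
force: [-1.0, 5.9, 0.4]
finger_gap: 0.203
grasp_force: 39.0
```

```bash
cat >arc.py <<'E'
import sys
from h import *
# arc.py hx hz off_x off_z dtheta n : world-vertical circle; handle=(TCP x+offx, z+offz)
hx,hz,ox,oz,th1,n=map(float,sys.argv[1:7]); n=int(n)
s=env.state(); p=np.array(s["position"])*1000; A=R.from_rotvec(s["eef_rot"]).as_matrix()
th=np.arctan2(-(p[0]+ox-hx),p[2]+oz-hz); r=np.hypot(p[0]+ox-hx,p[2]+oz-hz)
th0=th+2*np.pi*round((float(sys.argv[7])-th)/2/np.pi) if len(sys.argv)>7 else th
print("pos",p.round(1),"theta",th0.round(3),"r",r.round(1),"force",np.round(s["force"],1),"t",s["time_s"],"gap",s["finger_gap"],"gf",s["grasp_force"])
open("log.txt","a").write(" ".join(map(str,p))+"\n")
q=p
for a in np.linspace(th0,th1,n+1)[1:]:
    g=np.array([hx-44*np.sin(a)-ox,p[1],hz+44*np.cos(a)-oz]); t=(A.T@(g-q)).round(1); print(a.round(2),t.tolist()); q=q+A@t
E
python3 arc.py 572.8 98 0 9.4 -1.6 18 2.7
```

```text
pos [554.3   8.   52.9] theta 2.663 r 40.2 force [-1.   5.9  0.4] t 7.3 gap 0.20318796126122257 gf 39.01602745056152
2.43 [2.1, 10.4, -1.2]
2.19 [6.7, 6.9, -3.8]
1.95 [8.0, 5.0, -4.5]
1.72 [8.7, 2.7, -5.0]
1.48 [9.0, 0.3, -5.2]
1.24 [8.8, -2.2, -5.1]
1.01 [8.1, -4.5, -4.7]
0.77 [7.0, -6.6, -4.0]
0.53 [5.4, -8.3, -3.2]
0.29 [3.6, -9.5, -2.1]
0.06 [1.5, -10.2, -0.9]
-0.18 [-0.5, -10.4, 0.2]
-0.42 [-2.7, -9.9, 1.5]
-0.65 [-4.6, -9.0, 2.6]
-0.89 [-6.3, -7.4, 3.6]
-1.13 [-7.7, -5.6, 4.4]
-1.36 [-8.5, -3.3, 4.9]
-1.6 [-9.0, -0.9, 5.1]
```

```bash
python3 arc.py 572.8 98 0 5.2 -1.6 18 2.7
```

```text
pos [554.3   8.   52.9] theta 2.707 r 43.9 force [-1.   5.9  0.4] t 7.3 gap 0.20318796126122257 gf 39.01602745056152
2.47 [4.8, 9.0, -2.7]
2.23 [6.5, 7.3, -3.7]
1.99 [7.8, 5.4, -4.5]
1.75 [8.7, 3.1, -5.0]
1.51 [9.1, 0.6, -5.2]
1.27 [9.0, -1.9, -5.2]
1.03 [8.3, -4.3, -4.8]
0.79 [7.2, -6.4, -4.1]
0.55 [5.6, -8.2, -3.3]
0.31 [3.8, -9.6, -2.2]
0.08 [1.7, -10.3, -1.1]
-0.16 [-0.4, -10.5, 0.2]
-0.4 [-2.6, -10.0, 1.4]
-0.64 [-4.6, -9.1, 2.6]
-0.88 [-6.3, -7.6, 3.6]
-1.12 [-7.7, -5.7, 4.4]
-1.36 [-8.6, -3.4, 4.9]
-1.6 [-9.1, -0.9, 5.3]
```

Emit:
apply_moves --motion '[{"translation": [4.8,9,-2.7],"angular": [0,0,0],"gripper": 0},{"translation": [6.5,7.3,-3.7],"angular": [0,0,0],"gripper": 0},{"translation": [7.8,5.4,-4.5],"angular": [0,0,0],"gripper": 0},{"translation": [0,0,0],"angular": [0,0,0],"gripper": 0},{"translation": [0,0,0],"angular": [0,0,0],"gripper": 0},{"translation": [0,0,0],"angular": [0,0,0],"gripper": 0},{"translation": [0,0,0],"angular": [0,0,0],"gripper": 0},{"translation": [0,0,0],"angular": [0,0,0],"gripper": 0}]'

```text
time_s: 8.3
position: [0.5339, 0.0089, 0.076]
eef_rot: [1.58, -1.587, 0.917]
force: [2.9, 7.1, 2.3]
finger_gap: 0.204
grasp_force: 39.6
```

```bash
python3 arc.py 572.8 98 0 5.2 -1.6 15 2
```

```text
pos [533.9   8.9  76. ] theta 1.978 r 42.4 force [2.9 7.1 2.3] t 8.3 gap 0.2041758827221672 gf 39.632776379585266
1.74 [8.2, 4.4, -4.7]
1.5 [9.0, 0.5, -5.2]
1.26 [8.9, -2.0, -5.1]
1.02 [8.3, -4.4, -4.8]
0.79 [7.1, -6.5, -4.1]
0.55 [5.5, -8.2, -3.2]
0.31 [3.7, -9.6, -2.2]
0.07 [1.7, -10.3, -1.0]
-0.17 [-0.5, -10.4, 0.3]
-0.41 [-2.6, -10.0, 1.4]
-0.65 [-4.6, -9.1, 2.7]
-0.88 [-6.3, -7.5, 3.6]
-1.12 [-7.7, -5.6, 4.4]
-1.36 [-8.6, -3.3, 4.9]
-1.6 [-9.1, -0.9, 5.2]
```

Emit:
apply_moves --motion '[{"translation": [8.2,3.9,-4.7],"angular": [0,0,0],"gripper": 0},{"translation": [9,0.5,-5.2],"angular": [0,0,0],"gripper": 0},{"translation": [8.9,-2,-5.1],"angular": [0,0,0],"gripper": 0},{"translation": [8.3,-4.4,-4.8],"angular": [0,0,0],"gripper": 0},{"translation": [7.1,-6.5,-4.1],"angular": [0,0,0],"gripper": 0},{"translation": [0,0,0],"angular": [0,0,0],"gripper": 0},{"translation": [0,0,0],"angular": [0,0,0],"gripper": 0},{"translation": [0,0,0],"angular": [0,0,0],"gripper": 0}]'

```text
time_s: 9.3
position: [0.5423, 0.0086, 0.1216]
eef_rot: [1.582, -1.588, 0.914]
force: [8.9, 5.4, -4.8]
finger_gap: 0.2
grasp_force: 39.2
```

```bash
python3 arc.py 572.8 98 0 5.2 -1.6 10 0.8;  python3 -c "
import numpy as np;a=np.unique(np.loadtxt('log.txt'),axis=0);x,z=a[:,0],a[:,2]
# fixed r=44 fit
from scipy.optimize import least_squares as L
r=L(lambda c:np.hypot(x-c[0],z-c[1])-44,[572,93]);print(r.x,r.fun)"
```

```text
pos [542.3   8.6 121.6] theta 0.814 r 41.9 force [ 8.9  5.4 -4.8] t 9.3 gap 0.20004190314653714 gf 39.230294823646545
0.57 [7.1, -6.6, -4.1]
0.33 [4.0, -9.6, -2.3]
0.09 [1.8, -10.4, -1.2]
-0.15 [-0.3, -10.5, 0.2]
-0.39 [-2.5, -10.2, 1.4]
-0.63 [-4.5, -9.3, 2.6]
-0.88 [-6.3, -7.7, 3.7]
-1.12 [-7.7, -5.7, 4.4]
-1.36 [-8.7, -3.4, 5.0]
-1.6 [-9.2, -1.0, 5.3]
[574.87634562  91.9058606 ] [-0.0571714   0.03873051  0.0528778 ]
```

```bash
python3 arc.py 574.9 98 0 6.1 -1.6 10 0.8
```

```text
pos [542.3   8.6 121.6] theta 0.832 r 44.1 force [ 8.9  5.4 -4.8] t 9.3 gap 0.20004190314653714 gf 39.230294823646545
0.59 [6.0, -8.2, -3.5]
0.35 [4.1, -9.5, -2.4]
0.1 [2.0, -10.4, -1.2]
-0.14 [-0.2, -10.7, 0.1]
-0.38 [-2.4, -10.3, 1.4]
-0.63 [-4.5, -9.3, 2.6]
-0.87 [-6.4, -7.8, 3.6]
-1.11 [-7.7, -5.8, 4.5]
-1.36 [-8.7, -3.5, 5.0]
-1.6 [-9.2, -1.0, 5.4]
```

Emit:
apply_moves --motion '[{"translation": [6,-9.5,-3.5],"angular": [0,0,0],"gripper": 0},{"translation": [4.1,-9.5,-2.4],"angular": [0,0,0],"gripper": 0},{"translation": [2,-10.4,-1.2],"angular": [0,0,0],"gripper": 0},{"translation": [-0.2,-10.7,0.1],"angular": [0,0,0],"gripper": 0},{"translation": [-2.4,-10.3,1.4],"angular": [0,0,0],"gripper": 0},{"translation": [0,0,0],"angular": [0,0,0],"gripper": 0},{"translation": [0,0,0],"angular": [0,0,0],"gripper": 0},{"translation": [0,0,0],"angular": [0,0,0],"gripper": 0}]'

```text
time_s: 10.3
position: [0.5905, 0.0063, 0.1333]
eef_rot: [1.575, -1.585, 0.912]
force: [-1.2, -3.2, -6.6]
finger_gap: 0.201
grasp_force: 38.9
```

```bash
python3 arc.py 574.9 98 0 6.1 -1.6 5 -0.4;cat >fit.py <<'E'
import numpy as np;a=np.unique(np.loadtxt('log.txt'),axis=0);x,z=a[:,0],a[:,2]
from scipy.optimize import least_squares as L
r=L(lambda c:np.hypot(x-c[0],z-c[1])-44,[572,93]);print(r.x,r.fun)
E
python3 fit.py
```

```text
pos [590.5   6.3 133.3] theta -0.361 r 44.2 force [-1.2 -3.2 -6.6] t 10.3 gap 0.20109249792490938 gf 38.89983057975769
-0.61 [-4.6, -9.5, 2.6]
-0.86 [-6.3, -8.1, 3.5]
-1.1 [-7.9, -6.1, 4.5]
-1.35 [-8.9, -3.6, 5.1]
-1.6 [-9.4, -1.1, 5.3]
[574.89253069  91.99956519] [-0.00813101 -0.01237024  0.14331074  0.14131868]
```

Emit:
apply_moves --motion '[{"translation": [-4.6,-9.5,2.6],"angular": [0,0,0],"gripper": 0},{"translation": [-6.3,-8.1,3.5],"angular": [0,0,0],"gripper": 0},{"translation": [-7.9,-6.1,4.5],"angular": [0,0,0],"gripper": 0},{"translation": [-8.9,-3.6,5.1],"angular": [0,0,0],"gripper": 0},{"translation": [-9.4,-1.1,5.3],"angular": [0,0,0],"gripper": 0},{"translation": [0,0,0],"angular": [0,0,0],"gripper": 0},{"translation": [0,0,0],"angular": [0,0,0],"gripper": 0},{"translation": [0,0,0],"angular": [0,0,0],"gripper": 0}]'

```text
time_s: 11.3
position: [0.6189, 0.0051, 0.0923]
eef_rot: [1.571, -1.585, 0.913]
force: [1.1, -10.0, -2.5]
finger_gap: 0.203
grasp_force: 39.0
```

```bash
python3 arc.py 574.9 98 0 6 -0.15 8 -1.6; python3 fit.py
```

```text
pos [618.9   5.1  92.3] theta -1.565 r 44.0 force [  1.1 -10.   -2.5] t 11.3 gap 0.20302456054177223 gf 38.99628460407257
-1.39 [6.7, 0.8, -3.8]
-1.21 [6.5, 2.0, -3.7]
-1.03 [6.1, 3.4, -3.5]
-0.86 [5.5, 4.6, -3.0]
-0.68 [4.7, 5.5, -2.7]
-0.5 [3.8, 6.5, -2.1]
-0.33 [2.8, 7.1, -1.5]
-0.15 [1.6, 7.5, -0.8]
[574.90061204  91.99750383] [-0.00135009 -0.00500233  0.14525572  0.14038288  0.01305802]
```

Emit:
apply_moves --motion '[{"translation": [6.7,0.8,-3.8],"angular": [0,0,0],"gripper": 0},{"translation": [6.5,2,-3.7],"angular": [0,0,0],"gripper": 0},{"translation": [6.1,3.4,-3.5],"angular": [0,0,0],"gripper": 0},{"translation": [5.5,4.6,-3],"angular": [0,0,0],"gripper": 0},{"translation": [4.7,5.5,-2.7],"angular": [0,0,0],"gripper": 0},{"translation": [3.8,6.5,-2.1],"angular": [0,0,0],"gripper": 0},{"translation": [2.4,6.1,-1.4],"angular": [0,0,0],"gripper": 0},{"translation": [0,0,0],"angular": [0,0,0],"gripper": 0}]'

```text
time_s: 12.3
position: [0.5899, 0.0064, 0.1333]
eef_rot: [1.574, -1.586, 0.913]
force: [-2.9, -2.8, -1.8]
finger_gap: 0.204
grasp_force: 39.7
```

```bash
python3 arc.py 574.9 98 0 6 -0.03 4 -0.3; python3 fit.py; python3 snap.py w4
```

```text
pos [589.9   6.4 133.3] theta -0.348 r 44.0 force [-2.9 -2.8 -1.8] t 12.3 gap 0.20384167374141313 gf 39.708731174468994
-0.27 [1.0, 3.3, -0.5]
-0.19 [0.7, 3.4, -0.4]
-0.11 [0.4, 3.5, -0.2]
-0.03 [0.3, 3.5, -0.1]
[574.89964845  91.98662057] [-0.00619881  0.0016025   0.13517945 -0.02656557  0.15090187  0.01409171]
[0.59   0.0064 0.1332] 12.35 [ 0.73  0.35 -0.27  0.72 -1.76 -0.91]
```

View pics/w4.png

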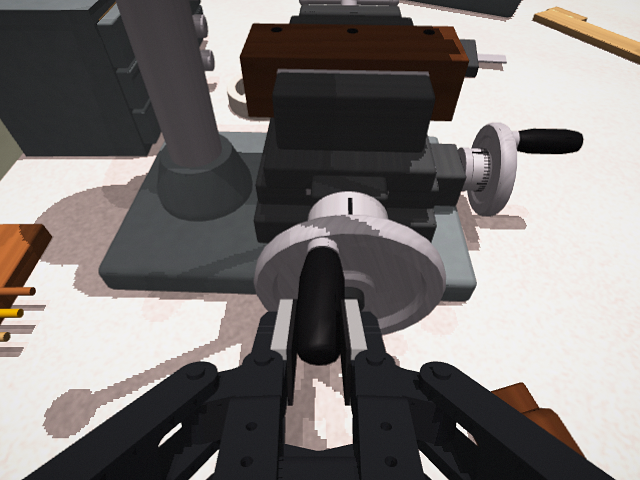

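The grip holds. The index line is visible at (350,205), and the handle is still to the back of straight up. I'll come up gently.

Emit:
apply_moves --motion '[{"translation": [1,3.3,-0.5],"angular": [0,0,0],"gripper": 0},{"translation": [0.7,3.4,-0.4],"angular": [0,0,0],"gripper": 0},{"translation": [0.4,3.5,-0.2],"angular": [0,0,0],"gripper": 0},{"translation": [0.1,2,0],"angular": [0,0,0],"gripper": 0},{"translation": [0,0,0],"angular": [0,0,0],"gripper": 0},{"translation": [0,0,0],"angular": [0,0,0],"gripper": 0},{"translation": [0,0,0],"angular": [0,0,0],"gripper": 0},{"translation": [0,0,0],"angular": [0,0,0],"gripper": 0}]'

```text
time_s: 13.35
position: [0.5785, 0.007, 0.1353]
eef_rot: [1.575, -1.586, 0.914]
force: [-0.1, -2.8, 5.8]
finger_gap: 0.201
grasp_force: 40.0
```

```bash
python3 arc.py 574.9 98 0 6 0 2 0; python3 fit.py
```

```text
pos [578.5   7.  135.3] theta -0.084 r 43.5 force [-0.1 -2.8  5.8] t 13.35 gap 0.2014397580458327 gf 40.02411067485809
-0.04 [0.5, 1.8, -0.3]
0.0 [0.1, 1.8, -0.0]
[574.92897473  91.86011543] [-0.02459522  0.10844211  0.03704423 -0.37004665  0.08238833  0.2588792
 -0.0142207 ]
```

Emit:
apply_moves --motion '[{"translation": [0.4,1.8,-0.2],"angular": [0,0,0],"gripper": 0},{"translation": [0,1.2,0],"angular": [0,0,0],"gripper": 0},{"translation": [0,0,0],"angular": [0,0,0],"gripper": 0},{"translation": [0,0,0],"angular": [0,0,0],"gripper": 0},{"translation": [0,0,0],"angular": [0,0,0],"gripper": 0},{"translation": [0,0,0],"angular": [0,0,0],"gripper": 0},{"translation": [0,0,0],"angular": [0,0,0],"gripper": 0},{"translation": [0,0,0],"angular": [0,0,0],"gripper": 0}]'

```text
time_s: 14.35
position: [0.5755, 0.0071, 0.1355]
eef_rot: [1.576, -1.586, 0.914]
force: [1.2, -2.8, 4.4]
finger_gap: 0.203
grasp_force: 40.0
```

```bash
python3 arc.py 574.9 98 0 6 0 1 0
```

```text
pos [575.5   7.1 135.5] theta -0.014 r 43.5 force [ 1.2 -2.8  4.4] t 14.35 gap 0.20348037582642095 gf 40.043946504592896
0.0 [0.5, 0.6, -0.3]
```

Emit:
apply_moves --motion '[{"translation": [0,0,0],"angular": [0,0,0],"gripper": 50},{"translation": [0,0,0],"angular": [0,0,0],"gripper": 50},{"translation": [0,0,0],"angular": [0,0,0],"gripper": 50},{"translation": [0,0,-10],"angular": [0,0,0],"gripper": 50},{"translation": [0,0,-20],"angular": [0,0,0],"gripper": 50},{"translation": [0,0,-22],"angular": [0,0,0],"gripper": 50},{"translation": [0,0,-22],"angular": [0,0,0],"gripper": 50},{"translation": [0,0,-22],"angular": [0,0,0],"gripper": 50}]'

```text
time_s: 15.35
position: [0.5759, 0.0921, 0.1838]
eef_rot: [1.577, -1.586, 0.913]
force: [0.1, 0.6, -0.0]
finger_gap: 0.587
grasp_force: 0.0
```

```bash
python3 - <<'E'
from h import *
plan([((575,75,245),Rt(60),6)])
E
```

```text
[10.3, 0.1, -2.6] [0.001, -0.088, -0.001]
[10.0, 0.1, -3.5] [0.001, -0.088, -0.001]
[9.6, 0.1, -4.4] [0.001, -0.088, -0.001]
[9.2, 0.2, -5.2] [0.001, -0.088, -0.001]
[8.7, 0.2, -6.0] [0.001, -0.088, -0.001]
[8.2, 0.2, -6.7] [0.001, -0.088, -0.001]
-- [575.  75. 245.]
```

Emit:
apply_moves --motion '[{"translation": [10,0,-3],"angular": [0,-0.088,0],"gripper": 50},{"translation": [10,0,-3.5],"angular": [0,-0.088,0],"gripper": 50},{"translation": [9.6,0,-4.4],"angular": [0,-0.088,0],"gripper": 50},{"translation": [9.2,0,-5.2],"angular": [0,-0.088,0],"gripper": 50},{"translation": [8.7,0,-6],"angular": [0,-0.088,0],"gripper": 50},{"translation": [8.2,0,-6.7],"angular": [0,-0.088,0],"gripper": 50},{"translation": [0,0,0],"angular": [0,0,0],"gripper": 50},{"translation": [0,0,0],"angular": [0,0,0],"gripper": 50}]'

```text
time_s: 16.35
position: [0.5755, 0.0742, 0.2433]
eef_rot: [1.921, -1.931, 0.513]
force: [0.6, 1.0, -0.8]
finger_gap: 0.586
grasp_force: 0.0
```

```bash
python3 snap.py w5; python3 - <<'E'
from h import *
import pickle
c=pickle.load(open("w5.pkl","rb")); u,v=proj("wrist",[.574,-.05,.125],c)[0]; print(u,v)
im=cv2.imread("pics/w5.png"); u=int(np.clip(u,50,590)); v=int(np.clip(v,50,430))
a=cv2.resize(im[v-50:v+50,u-50:u+50],(500,500),interpolation=cv2.INTER_CUBIC)
b=cv2.resize(im,(300,225)); b=cv2.copyMakeBorder(b,0,275,0,0,cv2.BORDER_CONSTANT)
cv2.imwrite("pics/w5c.png",np.hstack([a,b])); print(u-50,v-50)
E
```

```text
[0.5754 0.0742 0.2427] 16.4 [ 0.71  0.12  0.01  0.4  -1.8  -0.69]
319.65131768265513 150.04500355991047
269 100
```

View pics/w5c.png

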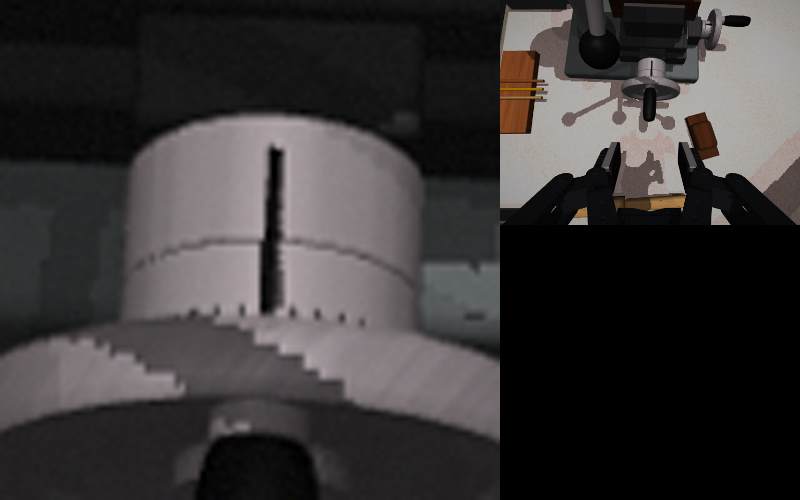

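The dial's broad zero line runs straight on into the index line, at about (322–324, 130–162) in the full picture. I'll measure the remainder to sub-pixel accuracy.

```bash
python3 - <<'E'
from h import *
import pickle
c=pickle.load(open("w5.pkl","rb")); g=cv2.cvtColor(cv2.imread("pics/w5.png"),cv2.COLOR_BGR2GRAY).astype(float)
for v in range(130,163):
    s=g[v,312:336]; w=np.clip(np.median(s)*.85-s,0,None); w[np.abs(np.arange(24)-w.argmax())>4]=0
    if w.sum()<30: continue
    u=312+(w*np.arange(24)).sum()/w.sum()
    P=plane(ray("wrist",(u,v),c),.125)*1000; print(v,round(u,2),P.round(1)[:2],round(w.sum()/ (np.median(s)),1))
E
```

```text
130 323.68 [570.5 -67.9] 2.2
131 323.66 [570.5 -67. ] 2.0
132 323.61 [570.6 -66.1] 1.9
133 323.6 [570.6 -65.2] 1.9
134 323.62 [570.6 -64.3] 1.9
135 323.54 [570.7 -63.4] 2.0
136 323.39 [570.8 -62.5] 2.1
137 323.35 [570.8 -61.6] 2.0
138 323.25 [570.9 -60.7] 1.8
139 323.19 [571.  -59.8] 2.0
140 323.15 [571.  -58.9] 2.2
141 323.22 [571. -58.] 2.3
142 322.98 [571.2 -57.1] 2.0
143 322.97 [571.2 -56.2] 1.9
144 323.09 [571.1 -55.3] 2.1
145 322.93 [571.2 -54.5] 2.0
146 323.11 [571.1 -53.6] 2.5
147 323.12 [571.1 -52.7] 2.5
148 322.44 [571.7 -51.8] 2.3
149 322.33 [571.8 -50.9] 2.4
150 322.41 [571.7 -50. ] 2.6
151 322.35 [571.8 -49.1] 2.6
152 322.44 [571.7 -48.3] 2.6
153 322.34 [571.8 -47.4] 2.5
154 322.57 [571.6 -46.5] 2.8
155 322.5 [571.7 -45.6] 2.8
156 322.53 [571.7 -44.7] 2.9
157 322.52 [571.7 -43.9] 2.8
158 322.54 [571.7 -43. ] 2.9
159 322.52 [571.7 -42.1] 2.8
160 322.54 [571.7 -41.2] 2.9
161 321.55 [572.5 -40.4] 2.6
162 320.91 [573.  -39.5] 1.7
```

The remaining error is at most 0.4 mm at the dial, or 0.015 rad or less, on the short (clockwise) side. So the slack is taken up, and the hand is clear of everything. I'm handing in.

```bash
python3 -c "
from plant import env
print(env.finish_job())"
```

```text
the job is handed in; nothing more can be done
None
```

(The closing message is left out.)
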